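# Dock the pulley tray and hold a keyed shaft home in its hub

### The job

Slide the tray that carries the belt pulley along the bench, without lifting it, into the blue slotted holder until it is fully home against the stop. Then take the green-headed keyed shaft from the grey stand, lower it into the pulley's bore, turn it until its brass key slips into the keyway and push it right down against the spring until its collar sits flush on the hub; finish still holding it there and pushing, since a colleague will tighten the set screw next. Leave the blue-headed shaft and everything else on the bench where it is.

Things in the scene. Friction and masses are not known exactly. Their poses are not given: they have to be found in the camera images.
- dock_home (a point): Blue slotted holder fixed to the bench. This point, on the bench, is where tray_mid lies when the tray is fully home. +x is the way the tray slides in, z up. Side rails 20 mm high, x -40 to 100 mm, 144 mm apart; lips 130 mm apart, underside 14 mm up, reach over the tray's edges. Mouth flares to about 170 mm at x -75 mm. The stop's face is at x 100 mm. No floor: the tray stays on the bench.
- tray_mid (a point): Aluminium tray, a plate 200 mm (x) by 140 mm (y) by 10 mm, flat on the bench; with the pulley it weighs about 0.7 kg. This point is the centre of its underside; +x is its leading edge (enters the holder first). It carries the pulley at x = +40 mm and an orange handle at x = -88 mm.
- tray_handle (a point): Orange upright handle of the tray: a plate 12 mm thick along the tray's x, 50 mm wide along its y, from 10 to 60 mm above the bench. This point is on it, 42 mm above the bench, axes as the tray's. Pinch it from above across its thickness. The pulley's rim is 88 mm ahead of it.
- bore_mouth (a point): Centre of the bore's mouth in the hub's top face, 60 mm above the bench; axes as the tray's. Belt pulley 80 mm across, 50 mm high. Bore 26 mm, 50 mm deep, with a keyway 10.5 mm wide, out to 18 mm from the axis, over its whole depth (a notch, with a yellow line on the rim). The keyway points along the tray's +x to within 20 degrees either way; that angle is not in the readings: see it or feel for it.
- ejector_top (a point): Top of a sprung brass ejector on the axis inside the bore, 36 mm below its mouth when untouched. It pushes back with about 5 N when the shaft first meets it and 12 N when the shaft is home, 10 mm lower, so the shaft rises if let go. The pulley itself is stiff to turn on the tray (0.5 N m).
- shaft_head (a point): Centre of the green head of the keyed shaft: hexagonal, 30 mm across flats, 50 mm high. +z is up the shaft, +x points to the key's side, where the hexagon has a corner: the flats face 30, 90, 150 ... degrees from x. A yellow line on top of the head points to the key's side. The shaft weighs about 0.2 kg and stands upright in one of the two holes of the grey stand.
- shaft_collar (a point): Centre of the underside of the keyed shaft's collar, 30 mm below the head's centre; collar 46 mm in diameter, 5 mm thick, directly under the head. Axes as the head's. In the stand the collar rests on the top of the stand; home, it rests on the hub's top face, over the bore_mouth.
- shaft_nose (a point): Centre of the shaft's bottom end, 46 mm below the collar's underside. Shaft 24 mm in diameter, tapered to 16 mm over the last 5 mm. The brass key, 8 mm wide, stands out to 16.5 mm from the axis on the +x side, 18 to 45 mm above this end. Off the keyway the shaft stops with its nose 18 mm into the bore; lined up within about 5 degrees it goes on down.
- stand_top (a point): Grey plastic stand fixed to the bench, 190 mm (x) by 80 mm (y) by 50 mm high; this point is the centre of its top. Two 37 mm holes at x = -50 and +50 mm, one with the keyed shaft and the other with the blue-headed one.
- idler_head (a point): Centre of the round blue head (30 mm diameter, 42 mm high) of the plain, keyless shaft in the stand's other hole. Not needed: leave it.
- spare_mid (a point): Half-way up a spare aluminium pulley, 68 mm in diameter, 36 mm high, lying on the bench. Leave it.
- oil_mid (a point): Half-way up a yellow oil bottle, 44 mm in diameter, 110 mm high, on the bench. Leave it.
- driver_grip (a point): Handle of a screwdriver (about 200 mm long, red handle) lying on the bench. Leave it.
- spanner_grip (a point): Handle of a steel spanner (about 180 mm long) lying on the bench. Leave it.
- cup_mid (a point): Half-way up a black cup, 70 mm in diameter, 80 mm high, on the bench. Leave it.
There are look-alikes about, which are no part of the job. Leave any brown, purple or red look-alike of the part that bears tray_mid alone.

How it is judged:
By the outcome, as a careful person would: the job done as asked, in the order asked, and still so for the second after the job is handed in, while the arm keeps its last pose, push and grip.
It also fails if it takes over 67 s, if anything falls off the work surface, if the arm or the gripper's body presses on something with over 40 N, if the wrist force passes 120 N, or if a joint passes its speed limit or range.

### The arm

A 6-joint arm with a two-finger parallel gripper is mounted at the origin on the work surface. World frame = base frame: x ahead of the robot, y to its left, z up, the work surface at z = 0. Lengths are in m, angles in rad, forces in N, time in s.
With the tool pointing down it reaches from about 0.25 to 0.775 m from the base axis. Payload 4 kg.
Tool frame: the origin (TCP) lies on the centre line of the jaws, within the pads' length; the fingertips stand 8 mm ahead of it and the grasp point (between the pads) lies 11 mm behind it; z points along the fingers, y is the direction in which the jaws open and shut (so a half turn about z gives the same grasp; the last joint's range is limited). The gripper opens to 94 mm and grips with 3 to 60 N. Pads are 16 mm wide; open, the fingers measure 119 mm over their backs; the gripper's body (75 mm by 177 mm) begins 78 mm behind the grasp point.
Start: joints at [1.094, 0.087, 1.371, -0, 1.684, -0.103], TCP at [0.201, 0.512, 0.214] pointing down, gripper open.
Joint ranges: [-3.1, 3.1], [-0.76, 2.03], [0.27, 2.55], [-1.08, 4.22], [0.17, 2.65], [-2.57, 2.57]. Speed limits (rad/s): [2.79, 2.79, 3.14, 3.14, 3.14, 3.14].

### API

Orientations are given as [roll, pitch, yaw] about the fixed x, y, z axes, in that order (R = Rz(yaw) Ry(pitch) Rx(roll)).
In Python, from bench import robot gives the robot as it stands.
- The arm moves only by the shell command python3 -m crank 'ROWS' [OPENING]. ROWS is JSON, a list of rows, each a list of 4 numbers: the shift along the tool's x, y, z scaled (see below), then the turn about the tool's z scaled (see below). A call has exactly 10 rows; each row shifts and turns the commanded pose from where the row before left it, along the tool's axes as they then stand; what a row does not reach is not made up. The controller multiplies each number of a shift by 0.2 m and each number of a turn by pi/2 rad. A row lasts 1/8 s, in which the tool goes at most 62.5 mm and 10.7 degrees, less where a joint would pass 70% of its speed; a pose out of reach is approached as far as the arm can. A call with a number of a shift or a turn outside -1 to 1 is refused whole. A call with a gripper value outside its range is refused whole. OPENING is the gripper command: -1 is fully open, 1 is shut, values between are in proportion, set as the call begins (- or left out, the last holds). The fingers move at their own pace and stop on an object; the grip force is fixed at half the most. Time passes only in rows, so rows that do not move let the fingers close, or fill a call up. It gives the time, the measured TCP pose, the force and the opening at its end, in the units of the state.
- robot.get_obs(): the state, without advancing time (a new reading comes with each control period).
- robot.snapshot(name): name is "scene" or "top" or "wrist"; returns (picture, depth): 480x640x3 uint8, red, green, blue; 480x640 float32, m along the optical axis (not along the pixel's ray), 0 where there is no reading.
- robot.camera_params(name): a dict with "fx", "fy", "cx", "cy" (pixels), "distortion" ([k1, k2, p1, p2, k3] as OpenCV has them; the pictures are not rectified), "world_from_camera" (4x4, takes a point from camera to world coordinates). Camera axes: x right, y down, z forward; pixel columns grow to the right and rows downward; lengths in m; the calibration is good to about 2 mm. A picture is of the moment at which its call begins: read the wrist's pose just before it. camera_params takes no time and is no camera call; for the wrist camera it gives the pose at the moment of the call.
- robot.close_job(): hands the job in, once; it reports no verdict.
The state is a dict: "time": time; "joint_positions": joint angles; "qvel": joint speeds; "joint_torque": joint torques, N m; "tool_pos": TCP position; "ee_rot": TCP orientation; "wrist_force": force on the tool from outside, world axes, zero at the start; "wrist_torque": the same for the moment, N m; "width": finger opening in m.
Only numpy, scipy, OpenCV 4.12 (cv2) and the standard library are available. Lean on these libraries where they do the work, as an engineer would, in place of code of your own. Each camera call takes 0.05 s, during which the arm holds its last target.

## Working session

There is one attempt and no reset: what is moved stays moved. The work goes in short steps, Python scripts to look and compute and a shell command to move; the robot and the scene stay as the last step left them, time stands still between calls to the robot, and variables do not carry over. Pictures are saved under pics/ and viewed, and the job is handed in when it is done.

```bash
mkdir -p pics; ls; python3 - <<'E'
from bench import robot
import cv2,numpy as np
print(robot.get_obs())
for n in ("scene","top"):
    p,d=robot.snapshot(n); cv2.imwrite(f"pics/{n}0.png",p[:,:,::-1]); np.save(f"{n}0.npy",d)
    c=robot.camera_params(n); print(n,c)
E
```

```text
pics
{'time': 0.0, 'joint_positions': array([ 1.09390057e+00,  8.79609550e-02,  1.37224007e+00,  5.35109016e-06,
        1.68355165e+00, -1.03073779e-01]), 'qvel': array([-3.42791379e-04, -2.06761452e-03,  1.47607261e-03,  2.26258294e-05,
        1.35392935e-03, -5.00021371e-04]), 'joint_torque': array([ 8.11303125e-04, -3.40192223e+01, -3.02426398e+01,  7.16810720e-02,
        3.31676728e-02, -1.58115749e-04]), 'tool_pos': array([0.2005994 , 0.51156241, 0.21230807]), 'ee_rot': array([-3.13944464e+00, -2.27537510e-04,  2.76777103e+00]), 'wrist_force': array([ 0.24910368, -0.22313968,  0.94780713]), 'wrist_torque': array([ 0.02912196,  0.03588249, -0.03178748]), 'width': 0.09360841383628044}
scene {'fx': 526.2052137934833, 'fy': 526.2052137934833, 'cx': 320.1524685076648, 'cy': 234.2841316892636, 'distortion': array([-0.01199123,  0.        ,  0.        ,  0.        ,  0.        ]), 'world_from_camera': array([[-6.93162310e-01,  5.76577838e-01, -4.32532090e-01,
         1.19239304e+00],
       [ 7.20781229e-01,  5.53936899e-01, -4.16687330e-01,
         6.79831002e-01],
       [-6.57195255e-04, -6.00592964e-01, -7.99554663e-01,
         1.30193110e+00],
       [ 0.00000000e+00,  0.00000000e+00,  0.00000000e+00,
         1.00000000e+00]])}
top {'fx': 514.9578722418573, 'fy': 514.9578722418573, 'cx': 316.1274584835924, 'cy': 238.52526707782806, 'distortion': array([0.00878948, 0.        , 0.        , 0.        , 0.        ]), 'world_from_camera': array([[-0.01391166, -0.99438493,  0.10490505,  0.39982524],
       [-0.99988716,  0.01442946,  0.00417854,  0.01742743],
       [-0.0056688 , -0.10483509, -0.99447346,  1.23407814],
       [ 0.        ,  0.        ,  0.        ,  1.        ]])}
```

View pics/scene0.png

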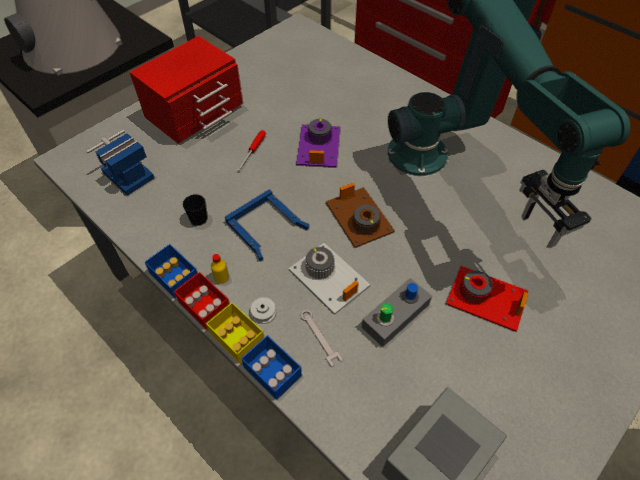

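View pics/top0.png

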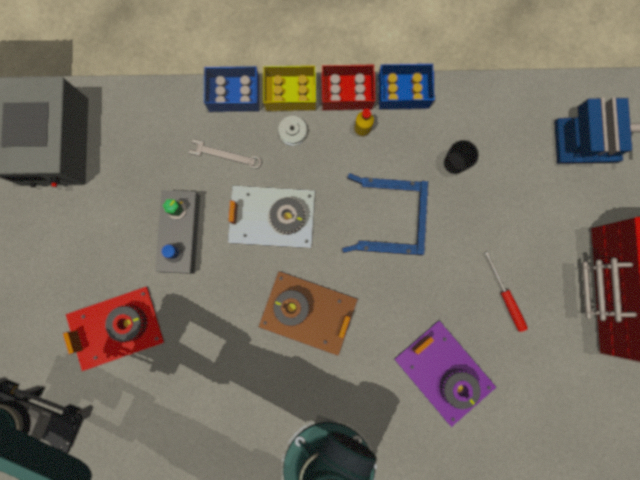

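The real tray is the unpainted aluminium one (top image, about (272,216)). The look-alikes are red (115,328), brown (310,312) and purple (445,372). The dock is at (395,215), the green shaft at (172,206) and the blue-headed one at (169,251). I'll enlarge these to confirm.

```bash
python3 - <<'E'
import cv2
p=cv2.imread("pics/top0.png")
cv2.imwrite("pics/cropA.png",cv2.resize(p[170:270,210:340],None,fx=6,fy=6,interpolation=cv2.INTER_CUBIC))
cv2.imwrite("pics/cropB.png",cv2.resize(p[165:265,330:440],None,fx=6,fy=6,interpolation=cv2.INTER_CUBIC))
cv2.imwrite("pics/cropC.png",cv2.resize(p[180:280,145:215],None,fx=6,fy=6,interpolation=cv2.INTER_CUBIC))
E
```

```text
(no output)
```

View pics/cropA.png

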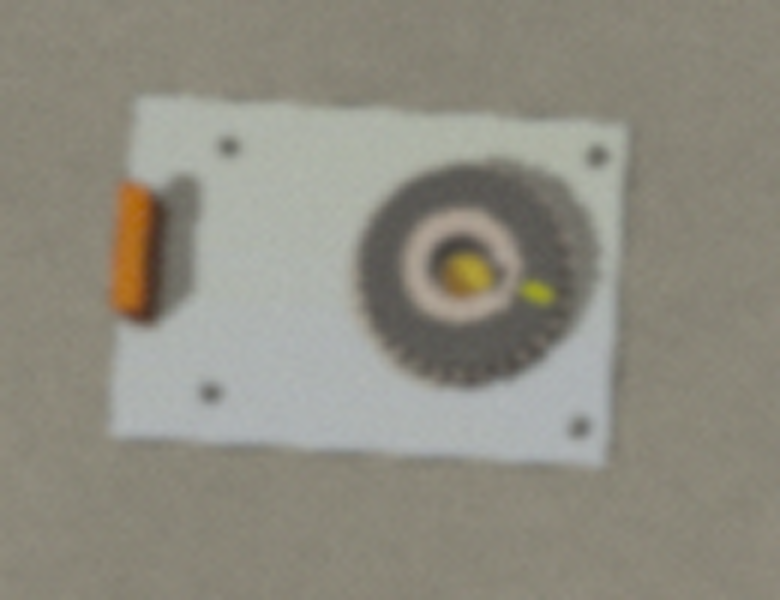

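View pics/cropB.png

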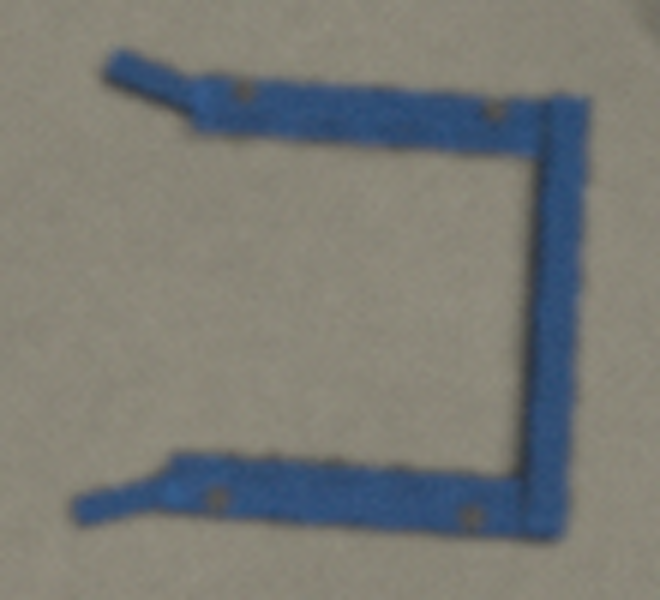

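View pics/cropC.png

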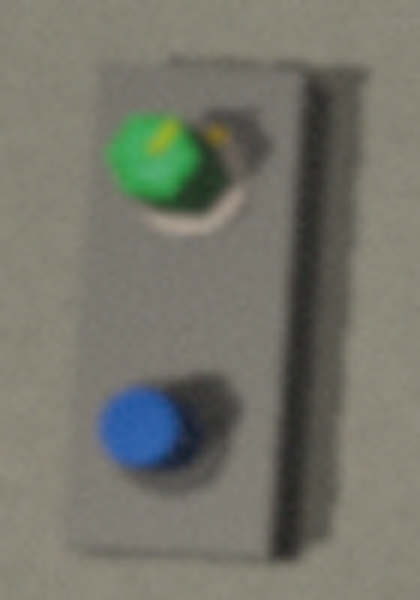

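```bash
cat > h.py <<'E'
import cv2,numpy as np
from bench import robot
def pt(name,uv,z,c=None):
    c=c or robot.camera_params(name)
    K=np.array([[c['fx'],0,c['cx']],[0,c['fy'],c['cy']],[0,0,1]])
    n=cv2.undistortPoints(np.array([[uv]],float),K,np.array(c['distortion']))[0,0]
    T=c['world_from_camera']; r=T[:3,:3]@np.array([n[0],n[1],1]); o=T[:3,3]
    return o+r*(z-o[2])/r[2]
def proj(name,P,c=None):
    c=c or robot.camera_params(name)
    K=np.array([[c['fx'],0,c['cx']],[0,c['fy'],c['cy']],[0,0,1]])
    T=np.linalg.inv(c['world_from_camera'])
    return cv2.projectPoints(np.array(P,float).reshape(-1,3),cv2.Rodrigues(T[:3,:3])[0],T[:3,3],K,np.array(c['distortion']))[0][:,0]
def cr(u,v,ox,oy,s=6): return ((u+.5)/s-.5+ox,(v+.5)/s-.5+oy)
E
python3 - <<'E'
from h import *
np.set_printoptions(precision=4,suppress=True)
f=lambda u,v,o,z: pt("top",cr(u,v,*o),z)
A=(210,170);B=(330,165);C=(145,180)
print("tray"); t=[f(*q,A,.01) for q in [(135,95),(627,123),(607,465),(110,435)]]
for q in t: print(q)
print("mid",sum(t)/4, "len",np.linalg.norm(t[0]-t[1]),np.linalg.norm(t[2]-t[3]),np.linalg.norm(t[0]-t[3]),np.linalg.norm(t[1]-t[2]))
a=lambda d:np.degrees(np.arctan2(d[1],d[0]))
print("ang",a(t[1]-t[0]),a(t[2]-t[3]),a(t[0]-t[3])-90,a(t[1]-t[2])-90)
b=f(462,267,A,.06); print("bore",b); k=f(537,290,A,.06);print("line",k,a(k-b))
print("handle",f(137,255,A,.06))
print("dock"); d=[f(*q,B,.02) for q in [(190,130),(540,155),(525,480),(170,455)]]
for q in d: print(q)
print(a(d[1]-d[0]),a(d[2]-d[3]),np.linalg.norm(d[1]-d[2]),np.linalg.norm(d[0]-d[3]))
print("stand",[f(*q,C,.05) for q in [(98,65),(303,68),(272,558),(70,550)]])
print("green",f(153,157,C,.105),"line",a(f(175,125,C,.105)-f(150,155,C,.105)))
print("blue",f(142,428,C,.095))
E
```

```text
tray
[0.661 0.224 0.01 ]
[0.6466 0.0259 0.01  ]
[0.5086 0.0357 0.01  ]
[0.5235 0.2335 0.01  ]
mid [0.5849 0.1298 0.01  ] len 0.19862969452599924 0.19838501400214922 0.13788641446919567 0.13834511474576464
ang -94.1615633107232 -94.29421839447745 -93.96734030234683 -94.06953952001528
bore [0.5813 0.0897 0.06  ]
line [0.572  0.0609 0.06  ] -108.0243860630395
handle [0.5878 0.2146 0.06  ]
dock
[ 0.6522 -0.0873  0.02  ]
[ 0.6399 -0.2264  0.02  ]
[ 0.51   -0.2159  0.02  ]
[ 0.522  -0.0764  0.02  ]
-95.03700387411227 -94.8834534490151 0.13032374585752943 0.13069644867928665
stand [array([0.643 , 0.3835, 0.05  ]), array([0.6407, 0.3037, 0.05  ]), array([0.4502, 0.3135, 0.05  ]), array([0.4544, 0.3909, 0.05  ])]
green [0.5968 0.3456 0.105 ] line -39.25626110772588
blue [0.4971 0.351  0.095 ]
```

The silver tray measures 199×138 mm and the lips are 130 mm apart, both as given. Tray_mid is about (0.585, 0.130) at −94.1°, and dock_home is about (0.584, −0.121) at −95.0°. Next I'll go above the handle and look with the wrist camera.

```bash
python3 -m crank '[[0,0,0,-0.096],[0,0,0,-0.096],[-0.25,-0.16,0,0],[-0.25,-0.16,0,0],[-0.25,-0.16,0,0],[-0.25,-0.16,0,0],[-0.25,-0.16,0,0],[-0.25,-0.16,0,0],[-0.25,-0.16,0,0],[-0.25,-0.16,0,0]]' -1
python3 - <<'E'
from h import *
c=robot.camera_params("wrist"); o=robot.get_obs()
p,d=robot.snapshot("wrist"); cv2.imwrite("pics/w1.png",p[:,:,::-1])
import pickle; pickle.dump(c,open("w1.pkl","wb"))
print(o['time'],o['tool_pos'],o['ee_rot'],o['joint_positions'],c['world_from_camera'])
E
```

```text
time: 1.35
tool_pos: [0.5825, 0.2265, 0.2129]
ee_rot: [3.142, -0.001, 3.069]
wrist_force: [-0.0, 0.0, 0.2]
width: 0.0937
1.35 [0.58246335 0.22646967 0.21285723] [ 3.14157644e+00 -9.54527778e-04  3.06933187e+00] [ 2.79943500e-01  2.56235284e-01  1.17746408e+00  3.47809026e-04
  1.70878362e+00 -1.21854434e+00] [[ 7.22100446e-02  9.70240261e-01  2.31126689e-01  5.15606274e-01]
 [ 9.97389360e-01 -7.03415819e-02 -1.63256587e-02  2.30668713e-01]
 [ 4.18005588e-04  2.31702177e-01 -9.72786681e-01  3.83326442e-01]
 [ 0.00000000e+00  0.00000000e+00  0.00000000e+00  1.00000000e+00]]
```

View pics/w1.png

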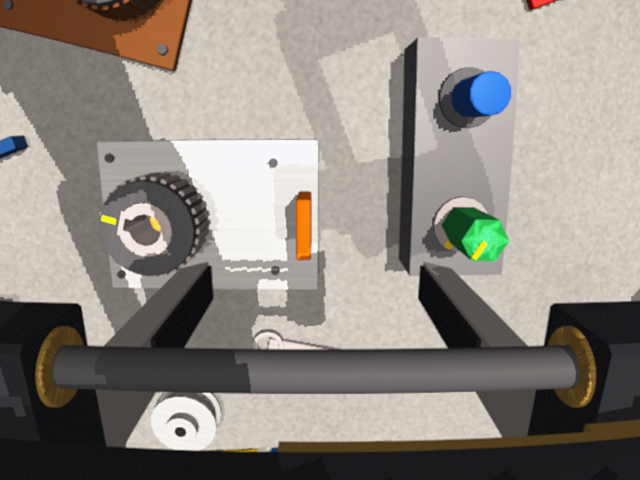

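The wrist view shows the silver tray, the handle (304,226), the bore (145,230) with its yellow line (108,220), and the green head top (482,240). I'll enlarge it to measure.

```bash
python3 - <<'E'
import cv2
p=cv2.imread("pics/w1.png")
cv2.imwrite("pics/w1a.png",cv2.resize(p[165:285,90:220],None,fx=5,fy=5,interpolation=cv2.INTER_CUBIC))
cv2.imwrite("pics/w1b.png",cv2.resize(p[180:280,270:330],None,fx=5,fy=5,interpolation=cv2.INTER_CUBIC))
cv2.imwrite("pics/w1c.png",cv2.resize(p[190:280,420:520],None,fx=6,fy=6,interpolation=cv2.INTER_CUBIC))
E
```

```text
(no output)
```

View pics/w1a.png

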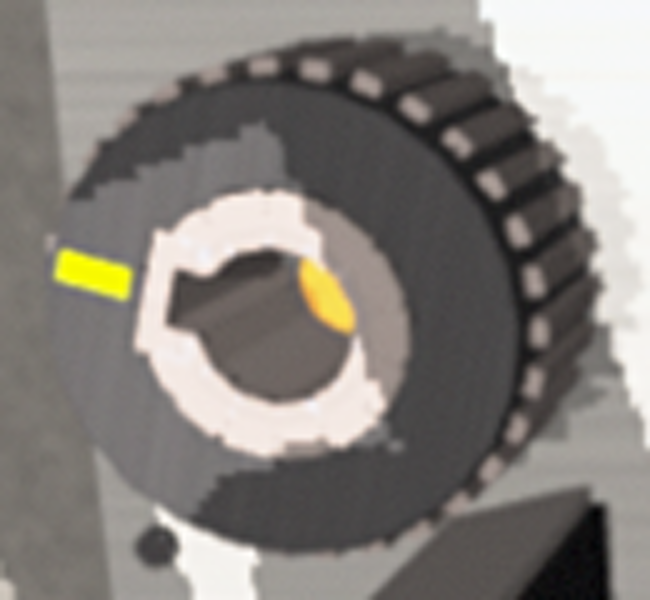

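View pics/w1b.png

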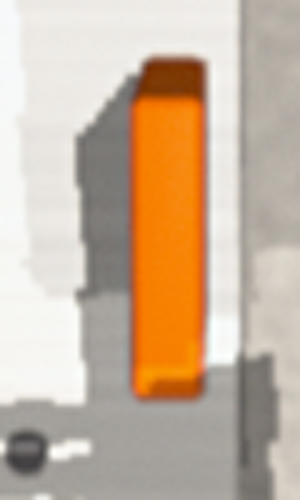

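View pics/w1c.png

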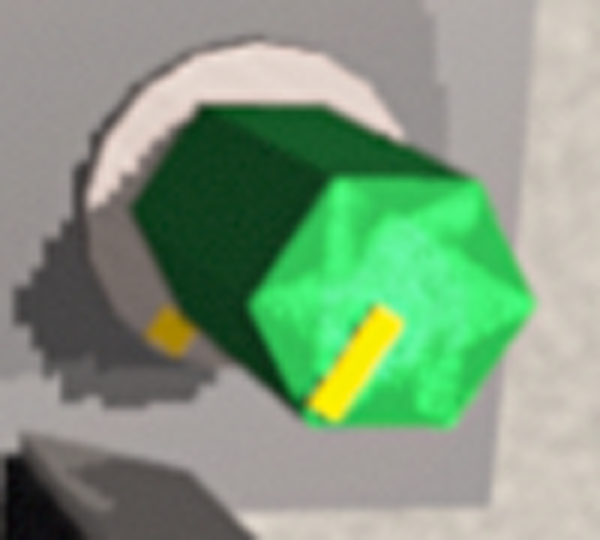

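```bash
python3 - <<'E'
from h import *
import pickle; c=pickle.load(open("w1.pkl","rb"))
np.set_printoptions(precision=4,suppress=True)
a=lambda d:np.degrees(np.arctan2(d[1],d[0]))
f=lambda u,v,o,z,s: pt("wrist",cr(u,v,*o,s),z,c)
A=(90,165);B=(270,180);C=(420,190)
b=f(275,325,A,.06,5);r=[f(275,248,A,.06,5),f(275,402,A,.06,5),f(352,325,A,.06,5)]
print("bore",b,[np.linalg.norm(x-b) for x in r]); k=f(93,275,A,.06,5);print("line",k,a(k-b), a(f(60,267,A,.06,5)-f(130,285,A,.06,5)))
h=[f(*q,B,.06,5) for q in [(134,97),(205,97),(205,398),(133,398)]]
print("handle",sum(h)/4,[np.linalg.norm(h[i]-h[i-1]) for i in range(4)],a(h[0]-h[1]),a(h[3]-h[2]),a(h[0]-h[3]))
g=[f(*q,C,.105,6) for q in [(310,418),(455,428),(535,300),(480,180),(330,178),(248,303)]]
m=sum(g)/6; print("head",m,[a(x-m) for x in g],[np.linalg.norm(x-m) for x in g])
print("tray corners",[pt("wrist",q,.01,c) for q in [(97,142),(318,140),(318,289),(112,288)]])
E
```

```text
bore [0.5821 0.0883 0.06  ] [np.float64(0.012673384553433135), np.float64(0.012903643697271247), np.float64(0.012737272120305343)]
line [0.5717 0.0594 0.06  ] -109.76223946743818 -108.72626034660513
handle [0.5914 0.2159 0.06  ] [np.float64(0.04899782594182354), np.float64(0.011056907246381628), np.float64(0.04898536351115146), np.float64(0.011601716509379557)] -94.16724940097926 -94.12644354474592 175.0725357035878
head [0.5974 0.3435 0.105 ] [np.float64(-36.019518335456915), np.float64(26.248577121251504), np.float64(86.60009301279612), np.float64(144.31975689142934), np.float64(-152.92151608842687), np.float64(-93.90798882705054)] [np.float64(0.016506909797633335), np.float64(0.017797813681131053), np.float64(0.01706329763540069), np.float64(0.01702491951771361), np.float64(0.017200242176636075), np.float64(0.01733813024006526)]
tray corners [array([0.5092, 0.0349, 0.01  ]), array([0.5238, 0.2326, 0.01  ]), array([0.6618, 0.2228, 0.01  ]), array([0.6477, 0.0235, 0.01  ])]
```

```bash
python3 -m crank '[[-0.048,-0.047,0,0],[0,0,0.2,0],[0,0,0.2,0],[0,0,0.2,0],[0,0,0.15,0],[0,0,0.1,0],[0,0,0.05,0],[0,0,0,0],[0,0,0,0],[0,0,0,0]]' -1
```

```text
time: 2.65
tool_pos: [0.5912, 0.218, 0.035]
ee_rot: [3.141, 0.003, 3.069]
wrist_force: [-0.0, 0.1, 0.4]
width: 0.094
```

```bash
python3 -m crank '[[0,-0.007,0.015,0],[0,0,0,0],[0,0,0,0],[0,0,0,0],[0,0,0,0],[0,0,0,0],[0,0,0,0],[0,0,0,0],[0,0,0,0],[0,0,0,0]]' 1
```

```text
time: 3.9
tool_pos: [0.5901, 0.2162, 0.0305]
ee_rot: [-3.141, -0.0, 3.069]
wrist_force: [0.0, -1.0, -0.2]
width: 0.0116
```

```bash
python3 -m crank '[[0,0,0,0.01],[-0.015,-0.04,0,0],[-0.022,-0.08,0,0],[-0.022,-0.08,0,0],[-0.022,-0.08,0,0],[-0.022,-0.08,0,0],[-0.007,-0.04,0,0],[0,0,0,0],[0,0,0,0],[0,0,0,0]]'
python3 - <<'E'
from h import *
c=robot.camera_params("wrist"); o=robot.get_obs()
p,d=robot.snapshot("wrist"); cv2.imwrite("pics/w2.png",p[:,:,::-1])
import pickle; pickle.dump(c,open("w2.pkl","wb"))
p,d=robot.snapshot("top"); cv2.imwrite("pics/t2.png",p[:,:,::-1])
cv2.imwrite("pics/t2c.png",cv2.resize(p[160:270,270:440,::-1],None,fx=4.5,fy=4.5,interpolation=cv2.INTER_CUBIC))
print(o['tool_pos'],o['ee_rot'])
E
```

```text
time: 5.15
tool_pos: [0.6052, 0.1344, 0.0305]
ee_rot: [-3.141, 0.0, 3.054]
wrist_force: [-0.2, -0.4, 0.1]
width: 0.012
[0.60515985 0.1343819  0.03050726] [-3.14084803e+00  3.49569829e-04  3.05352765e+00]
```

View pics/w2.png

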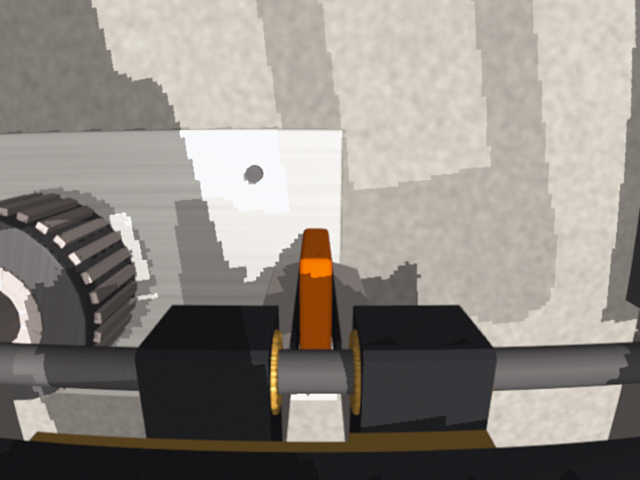

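View pics/t2c.png

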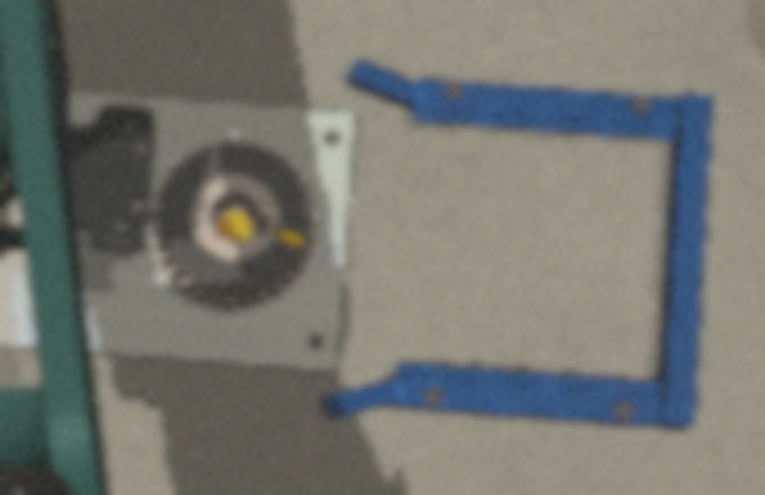

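```bash
python3 - <<'E'
from h import *
np.set_printoptions(precision=4,suppress=True)
f=lambda u,v,z: pt("top",cr(u,v,270,160,4.5),z)[:2]
a=lambda d:np.degrees(np.arctan2(d[1],d[0]))
L=[f(355,113,.01),f(338,367,.01)]; D=[f(415,122,.02),f(675,140,.02),f(400,367,.02),f(668,382,.02)]
h=np.mean([a(D[1]-D[0]),a(D[3]-D[2])]);u=np.array([np.cos(np.radians(h)),np.sin(np.radians(h))]);n=np.array([-u[1],u[0]])
print(h, a(L[0]-L[1])-90, np.linalg.norm(L[0]-L[1]))
s=(D[1]+D[3])/2; print(s, "travel",(s-(L[0]+L[1])/2)@u,"lat of lead",((L[0]+L[1])/2-s)@n,"lips",[(d-s)@n for d in D])
print("edge upper/lower lines at back",a(f(355,113,.01)-f(75,95,.01)),a(f(338,367,.01)-f(100,350,.01)))
E
```

```text
-94.48038358939056 -94.93505254912603 0.13738633915629725
[ 0.5747 -0.2223] travel 0.17147341971580118 lat of lead 0.0019715626421500845 lips [np.float64(0.06565515077250142), np.float64(0.06462130280366356), np.float64(-0.06567459436562438), np.float64(-0.06462130280366345)]
edge upper/lower lines at back -94.60777837162074 -94.93840579221364
```

```bash
python3 -m crank '[[0.006,-0.03,0,0],[0,-0.05,0,0],[0,-0.05,0,0],[0,-0.05,0,0],[0,-0.05,0,0],[0,-0.05,0,0],[0,-0.04,0,0],[0,-0.02,0,0],[0,0,0,0],[0,0,0,0]]'
python3 - <<'E'
from h import *
p,d=robot.snapshot("top"); cv2.imwrite("pics/t3c.png",cv2.resize(p[160:270,270:440,::-1],None,fx=4.5,fy=4.5,interpolation=cv2.INTER_CUBIC))
E
```

```text
time: 6.5
tool_pos: [0.5977, 0.0676, 0.0305]
ee_rot: [3.141, -0.0, 3.054]
wrist_force: [-0.1, 4.6, -0.1]
width: 0.012
```

View pics/t3c.png

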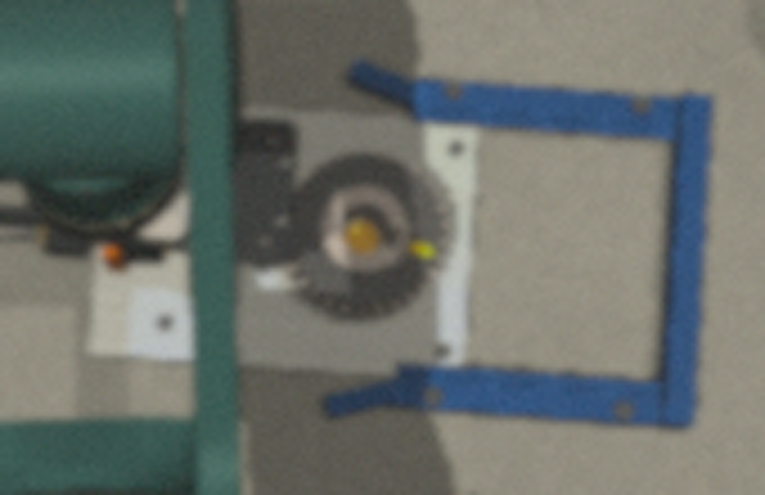

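The tray has entered the rails with no side force. About 102 mm remains.

```bash
python3 -m crank '[[0,-0.03,0,0],[0,-0.05,0,0],[0,-0.06,0,0],[0,-0.06,0,0],[0,-0.06,0,0],[0,-0.06,0,0],[0,-0.06,0,0],[0,-0.04,0,0],[0,-0.02,0,0],[0,0,0,0]]'
```

```text
time: 7.8
tool_pos: [0.5901, -0.0207, 0.0305]
ee_rot: [-3.141, -0.0, 3.053]
wrist_force: [-0.3, 2.7, 0.9]
width: 0.0119
```

```bash
python3 -m crank '[[0,-0.015,0,0],[0,-0.015,0,0],[0,-0.015,0,0],[0,-0.01,0,0],[0,-0.01,0,0],[0,-0.01,0,0],[0,0,0,0],[0,0,0,0],[0,0,0,0],[0,0,0,0]]'
```

```text
time: 9.05
tool_pos: [0.5888, -0.0349, 0.0305]
ee_rot: [3.141, -0.0, 3.054]
wrist_force: [0.6, 5.0, 0.8]
width: 0.0119
```

```bash
python3 -m crank '[[0,-0.005,0,0],[0,-0.005,0,0],[0,-0.005,0,0],[0,-0.005,0,0],[0,0,0,0],[0,0,0,0],[0,0,0,0],[0,0,0,0],[0,0,0,0],[0,0,0,0]]'
```

```text
time: 10.3
tool_pos: [0.5892, -0.0359, 0.031]
ee_rot: [3.136, 0.001, 3.055]
wrist_force: [1.7, 12.8, 2.0]
width: 0.0118
```

```bash
python3 -m crank '[[0,-0.01,0,0],[0,-0.01,0,0],[0,0,0,0],[0,0,0,0],[0,0,0,0],[0,0,0,0],[0,0,0,0],[0,0,0,0],[0,0,0,0],[0,0,0,0]]'
python3 - <<'E'
from h import *
p,d=robot.snapshot("top"); cv2.imwrite("pics/t4c.png",cv2.resize(p[160:270,270:440,::-1],None,fx=4.5,fy=4.5,interpolation=cv2.INTER_CUBIC))
E
```

```text
time: 11.55
tool_pos: [0.5893, -0.036, 0.0317]
ee_rot: [3.129, 0.002, 3.056]
wrist_force: [1.4, 21.6, 4.6]
width: 0.0119
```

View pics/t4c.png

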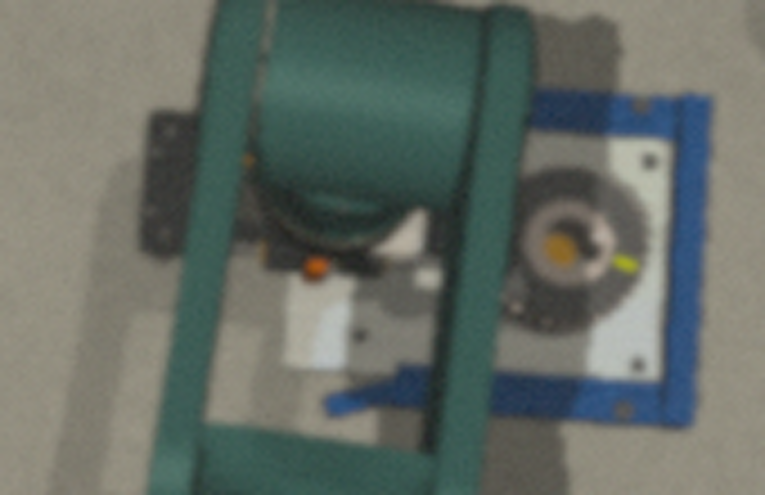

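Home: the tray's leading edge meets the stop, with 21 N and no further motion. I'll relax the push and release.

```bash
python3 -m crank '[[0,0.015,0,0],[0,0.015,0,0],[0,0.003,0,0],[0,0,0,0],[0,0,0,0],[0,0,0,0],[0,0,0,0],[0,0,0,0],[0,0,0,0],[0,0,0,0]]' && python3 -m crank '[[0,0,0,0],[0,0,0,0],[0,0,0,0],[0,0,0,0],[0,0,-0.15,0],[0,0,-0.25,0],[0,0,-0.25,0],[0,0,-0.25,0],[0,0,-0.1,0],[0,0,0,0]]' -1
```

```text
time: 12.85
tool_pos: [0.5891, -0.0357, 0.0305]
ee_rot: [3.14, 0.001, 3.054]
wrist_force: [1.7, 7.0, -0.2]
width: 0.0118
time: 14.1
tool_pos: [0.5897, -0.0372, 0.233]
ee_rot: [-3.141, 0.005, 3.053]
wrist_force: [0.4, 0.4, -0.2]
width: 0.094
```

```bash
python3 - <<'E'
from h import *
c=robot.camera_params("wrist"); o=robot.get_obs()
p,d=robot.snapshot("wrist"); cv2.imwrite("pics/w5.png",p[:,:,::-1])
import pickle; pickle.dump(c,open("w5.pkl","wb"))
cv2.imwrite("pics/w5a.png",cv2.resize(p[150:300,40:240,::-1],None,fx=4,fy=4,interpolation=cv2.INTER_CUBIC))
print(o['tool_pos'],o['ee_rot'])
E
```

```text
[ 0.58969277 -0.03720425  0.23303113] [-3.14104517  0.00510529  3.0534972 ]
```

View pics/w5.png

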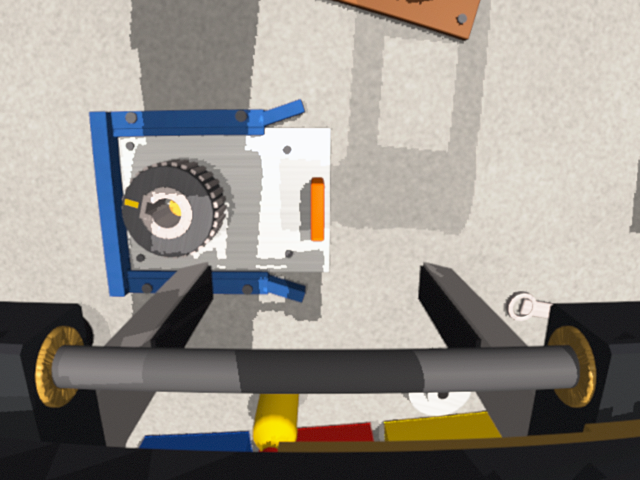

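View pics/w5a.png

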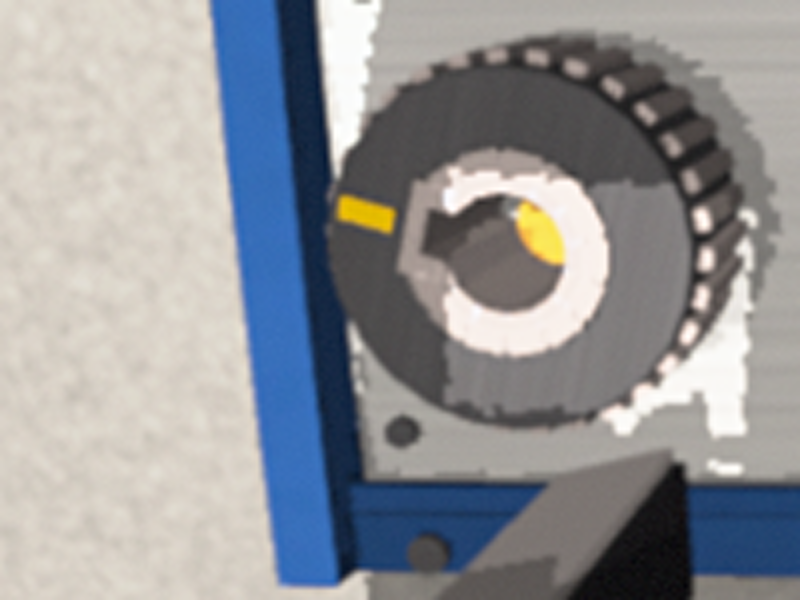

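```bash
python3 - <<'E'
from h import *
import pickle; c=pickle.load(open("w5.pkl","rb"))
np.set_printoptions(precision=4,suppress=True)
a=lambda d:np.degrees(np.arctan2(d[1],d[0]))
f=lambda u,v,z: pt("wrist",cr(u,v,40,150,4),z,c)
b=f(506,252,.06);r=[f(506,193,.06),f(506,312,.06),f(565,252,.06)]
print("bore",b,[np.linalg.norm(x-b) for x in r]); k=f(366,214,.06);print(a(k-b),a(f(338,208,.06)-f(396,220,.06)), a(f(424,232,.06)-b))
print("edges of keyway",a(f(338,197,.06)-f(396,210,.06)))
R=[pt("wrist",q,.06,c) for q in [(312,180),(324,180),(324,240),(312,240)]]; m=sum(R)/4;print("handle",m,a(b-m))
print("depth scene check top cam")
t=pt("top",cr(563,249,270,160,4.5),.06);print(t)
E
```

```text
bore [ 0.5793 -0.1632  0.06  ] [np.float64(0.012617773160109438), np.float64(0.01304784380282253), np.float64(0.012698614155950496)]
-110.6120600646067 -107.01030041265764 -109.09708326858569
edges of keyway -107.9827555585681
handle [ 0.589  -0.0355  0.06  ] -94.31580675321477
depth scene check top cam
[ 0.5756 -0.1592  0.06  ]
```

```bash
python3 -m crank '[[0,0,0,0.1083],[0,0,0,0.1083],[0,0,0,0.1084],[0.149,0.228,0,0],[0.149,0.228,0,0],[0.149,0.228,0,0],[0.149,0.228,0,0],[0.149,0.228,0,0],[0.149,0.228,0,0],[0.149,0.228,0,0]]' -1
python3 - <<'E'
from h import *
c=robot.camera_params("wrist"); o=robot.get_obs()
p,d=robot.snapshot("wrist"); cv2.imwrite("pics/w6.png",p[:,:,::-1])
import pickle; pickle.dump(c,open("w6.pkl","wb"))
print(o['tool_pos'],o['ee_rot'],o['joint_positions'])
E
```

```text
time: 15.4
tool_pos: [0.5953, 0.3456, 0.2274]
ee_rot: [-3.138, -0.002, 2.543]
wrist_force: [0.5, -0.7, 0.0]
width: 0.0939
[0.5952984  0.34562825 0.22735833] [-3.13754197e+00 -2.03344151e-03  2.54298802e+00] [ 4.43855465e-01  4.07070322e-01  9.54943221e-01 -2.92401765e-04
  1.78410252e+00 -5.28401597e-01]
```

View pics/w6.png

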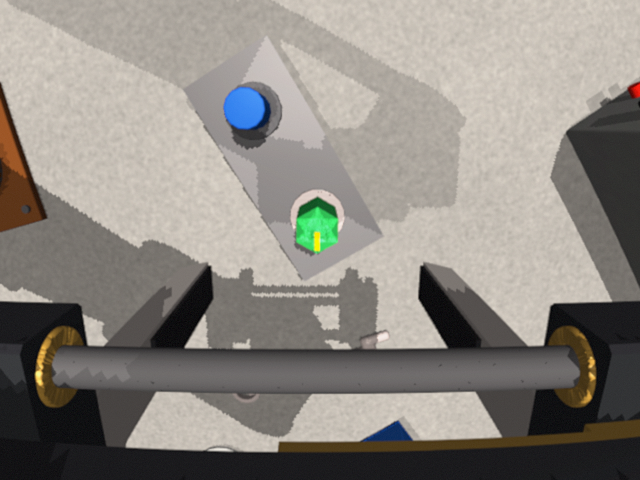

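The green head (317,230) is between the jaws' lines, with the yellow key line pointing straight down the image, along tool −x. I'll refine its position.

```bash
python3 - <<'E'
import cv2
p=cv2.imread("pics/w6.png")
cv2.imwrite("pics/w6a.png",cv2.resize(p[180:265,280:355],None,fx=7,fy=7,interpolation=cv2.INTER_CUBIC))
E
```

```text
(no output)
```

View pics/w6a.png

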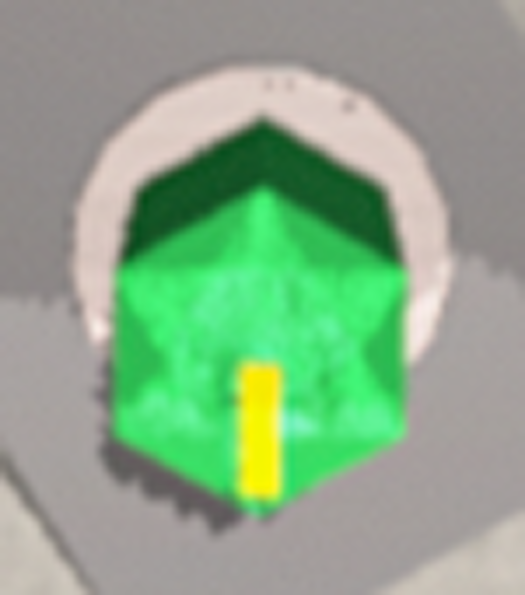

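```bash
python3 - <<'E'
from h import *
import pickle; c=pickle.load(open("w6.pkl","rb"))
np.set_printoptions(precision=4,suppress=True)
a=lambda d:np.degrees(np.arctan2(d[1],d[0]))
g=[pt("wrist",cr(*q,280,180,7),.105,c) for q in [(261,516),(405,437),(405,268),(263,186),(118,268),(114,437)]]
m=sum(g)/6; print("head",m,[a(x-m) for x in g],[np.linalg.norm(x-m) for x in g])
t=np.array([.5953,.3456]); d=(m[:2]-t)
for y in (2.543,):
  print("tool dx,dy units",d@[np.cos(y),np.sin(y)]/.2,d@[np.sin(y),-np.cos(y)]/.2)
E
```

```text
head [0.5977 0.3441 0.105 ] [np.float64(-34.23995231813801), np.float64(24.85084328284208), np.float64(87.02389388580791), np.float64(145.07690107553194), np.float64(-155.7037276508217), np.float64(-93.85473925455217)] [np.float64(0.017381659788256166), np.float64(0.017315474006182264), np.float64(0.017148030303516085), np.float64(0.017366393489436468), np.float64(0.01706167606991386), np.float64(0.017583413139990615)]
tool dx,dy units -0.01416022760288197 0.000692274355503801
```

```bash
python3 -m crank '[[-0.014,0,0,0],[0,0,0.2,0],[0,0,0.2,0],[0,0,0.2,0],[0,0,0.1,0],[0,0,0.06,0],[0,0,0.02,0],[0,0,0,0],[0,0,0,0],[0,0,0,0]]' -1
```

```text
time: 16.7
tool_pos: [0.599, 0.3432, 0.0757]
ee_rot: [3.14, 0.001, 2.543]
wrist_force: [-0.1, -0.0, -0.0]
width: 0.094
```

```bash
python3 -m crank '[[0.008,0,0.025,0],[0,0,0.023,0],[0,0,0,0],[0,0,0,0],[0,0,0,0],[0,0,0,0],[0,0,0,0],[0,0,0,0],[0,0,0,0],[0,0,0,0]]' -1 && python3 -m crank '[[0,0,0,0],[0,0,0,0],[0,0,0,0],[0,0,0,0],[0,0,0,0],[0,0,0,0],[0,0,0,0],[0,0,0,0],[0,0,0,0],[0,0,0,0]]' 1
```

```text
time: 17.95
tool_pos: [0.5971, 0.3437, 0.0649]
ee_rot: [3.142, -0.0, 2.543]
wrist_force: [-0.3, -0.4, -1.1]
width: 0.0938
time: 19.2
tool_pos: [0.5972, 0.3439, 0.0649]
ee_rot: [3.141, 0.0, 2.543]
wrist_force: [1.1, 1.5, -0.1]
width: 0.0295
```

```bash
python3 -m crank '[[0,0,-0.05,0],[0,0,-0.1,0],[0,0,-0.15,0],[0,0,-0.15,0],[0,0,-0.15,0],[0,0,-0.08,0],[0,0,-0.02,0],[0,0,0,0],[0,0,0,0],[0,0,0,0]]'
python3 - <<'E'
from h import *
c=robot.camera_params("wrist"); o=robot.get_obs()
p,d=robot.snapshot("wrist"); cv2.imwrite("pics/w7.png",p[:,:,::-1])
p,d=robot.snapshot("scene"); cv2.imwrite("pics/s7.png",cv2.resize(p[200:380,300:520,::-1],None,fx=3.5,fy=3.5,interpolation=cv2.INTER_CUBIC))
print(o['tool_pos'],o['ee_rot'],o['joint_positions'],o['wrist_torque'])
E
```

```text
time: 20.45
tool_pos: [0.5967, 0.3435, 0.2034]
ee_rot: [-3.139, -0.001, 2.543]
wrist_force: [-0.1, -0.8, -3.4]
width: 0.03
[0.59669259 0.34350799 0.20335213] [-3.13945790e+00 -1.33045751e-03  2.54317042e+00] [ 4.40018923e-01  4.06531277e-01  1.00275956e+00  6.36696922e-05
  1.73481645e+00 -5.32346274e-01] [7.87931881e-05 1.57907611e-02 1.26905642e-02]
```

View pics/w7.png

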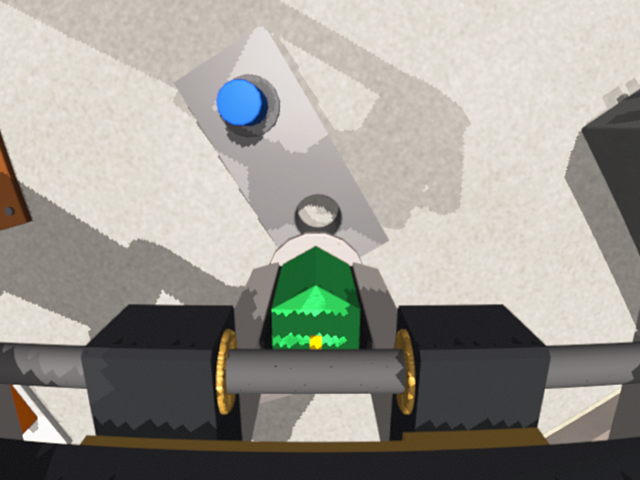

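View pics/s7.png

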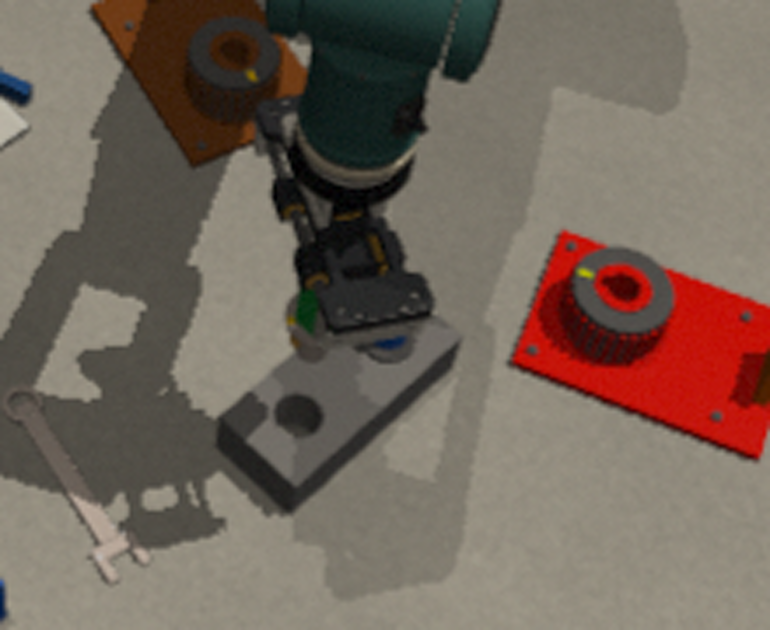

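```bash
python3 -m crank '[[-0.151,-0.238,0,0],[-0.151,-0.238,0,0],[-0.151,-0.238,0,0],[-0.151,-0.238,0,0],[-0.151,-0.238,0,0],[-0.151,-0.238,0,0],[-0.151,-0.238,0,0],[-0.151,-0.238,0,0],[-0.148,-0.238,0,0],[0,0,0,0]]' && python3 -m crank '[[0,0,0,0.1],[0,0,0,0.105],[0,0,0,0.105],[0,0,0,0.105],[0,0,0,0.105],[0,0,0,0.105],[0,0,0,0.105],[0,0,0,0.108],[0,0,0,0],[0,0,0,0]]'
python3 - <<'E'
from h import *
o=robot.get_obs()
p,d=robot.snapshot("wrist"); cv2.imwrite("pics/w8.png",p[:,:,::-1])
print(o['tool_pos'],o['ee_rot'],o['joint_positions'],o['wrist_torque'])
E
```

```text
time: 21.8
tool_pos: [0.5791, -0.1672, 0.2044]
ee_rot: [-3.14, -0.0, 2.537]
wrist_force: [-0.2, 0.7, -2.2]
width: 0.0301
time: 23.05
tool_pos: [0.5799, -0.1624, 0.2049]
ee_rot: [-3.141, -0.0, 1.23]
wrist_force: [-0.9, 0.9, -2.8]
width: 0.03
[ 0.57992358 -0.16242423  0.20486608] [-3.14149777e+00 -2.71680252e-04  1.22991401e+00] [-3.67356801e-01  2.05711315e-01  1.25391935e+00  2.70747601e-04
  1.68206403e+00 -2.64444514e-02] [-0.03150704  0.03587519  0.01293496]
```

View pics/w8.png

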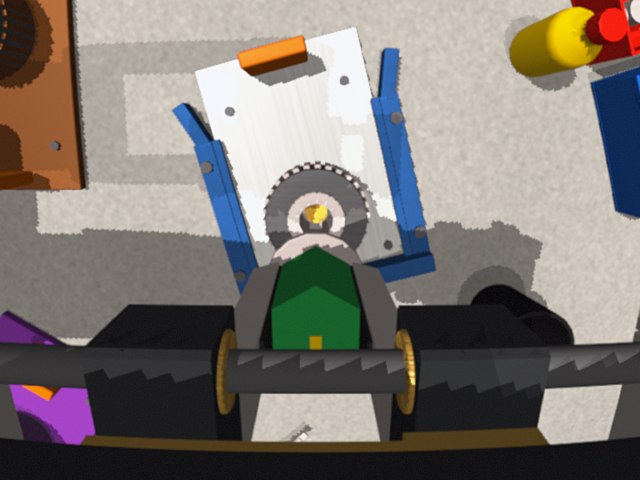

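```bash
python3 -m crank '[[-0.005,-0.001,0,0],[0,0,0.1,0],[0,0,0.1,0],[0,0,0.1,0],[0,0,0.06,0],[0,0,0.02,0],[0,0,0,0],[0,0,0,0],[0,0,0,0],[0,0,0,0]]'
python3 - <<'E'
from h import *
import pickle
c=robot.camera_params("wrist"); o=robot.get_obs(); pickle.dump(c,open("w9.pkl","wb"))
p,d=robot.snapshot("wrist"); cv2.imwrite("pics/w9.png",p[:,:,::-1])
p,d=robot.snapshot("scene"); cv2.imwrite("pics/s9.png",cv2.resize(p[150:300,220:400,::-1],None,fx=4,fy=4,interpolation=cv2.INTER_CUBIC))
print(o['tool_pos'],o['ee_rot'])
E
```

```text
time: 24.35
tool_pos: [0.5796, -0.164, 0.1294]
ee_rot: [3.141, -0.0, 1.227]
wrist_force: [0.5, 0.6, -2.2]
width: 0.0302
[ 0.57957924 -0.16398663  0.12935428] [ 3.14073641e+00 -7.56305457e-05  1.22682732e+00]
```

View pics/w9.png

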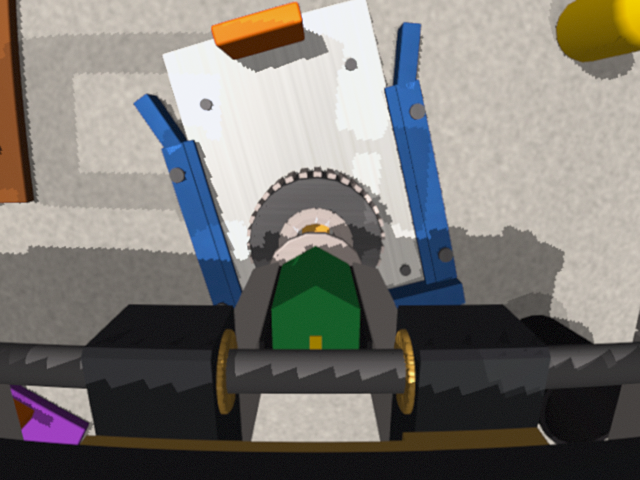

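View pics/s9.png

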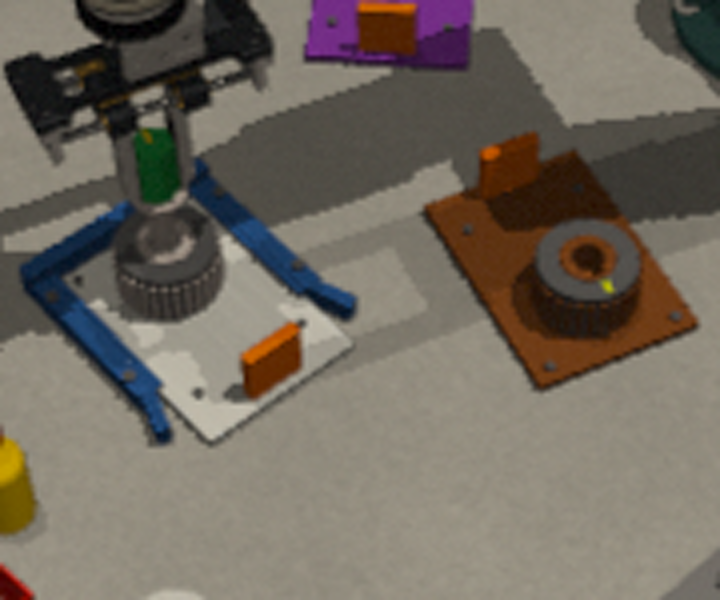

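```bash
python3 -m crank '[[0.003,-0.001,0.01,0],[0,0,0.02,0],[0,0,0.02,0],[0,0,0.02,0],[0,0,0.02,0],[0,0,0.01,0],[0,0,0,0],[0,0,0,0],[0,0,0,0],[0,0,0,0]]'
```

```text
time: 25.7
tool_pos: [0.5794, -0.1633, 0.109]
ee_rot: [3.141, -0.0, 1.227]
wrist_force: [0.1, 0.3, -1.6]
width: 0.0299
```

Nose is 12 mm into the bore with no contact force. I'll carry on past the key depth.

```bash
python3 -m crank '[[0,0,0.01,0],[0,0,0.01,0],[0,0,0.01,0],[0,0,0.01,0],[0,0,0.01,0],[0,0,0.01,0],[0,0,0,0],[0,0,0,0],[0,0,0,0],[0,0,0,0]]'
```

```text
time: 26.95
tool_pos: [0.5794, -0.1633, 0.097]
ee_rot: [3.141, -0.0, 1.227]
wrist_force: [-0.1, -0.2, -1.5]
width: 0.0298
```

The nose is 24 mm deep, past the 18 mm key stop, with no resistance, so the key is in the keyway. Now the spring.

```bash
python3 -m crank '[[0,0,0.015,0],[0,0,0.015,0],[0,0,0.015,0],[0,0,0.015,0],[0,0,0.015,0],[0,0,0.01,0],[0,0,0,0],[0,0,0,0],[0,0,0,0],[0,0,0,0]]'
```

```text
time: 28.2
tool_pos: [0.5793, -0.1632, 0.0808]
ee_rot: [3.141, -0.0, 1.227]
wrist_force: [-2.1, 1.0, 5.5]
width: 0.0301
```

```bash
python3 -m crank '[[0,0,0.01,0],[0,0,0.01,0],[0,0,0.01,0],[0,0,0.01,0],[0,0,0,0],[0,0,0,0],[0,0,0,0],[0,0,0,0],[0,0,0,0],[0,0,0,0]]'
```

```text
time: 29.45
tool_pos: [0.5793, -0.1632, 0.0749]
ee_rot: [3.141, 0.0, 1.227]
wrist_force: [-5.7, 2.1, 11.9]
width: 0.0302
```

```bash
python3 -m crank '[[0,0,0.01,0],[0,0,0.01,0],[0,0,0.005,0],[0,0,0,0],[0,0,0,0],[0,0,0,0],[0,0,0,0],[0,0,0,0],[0,0,0,0],[0,0,0,0]]'
python3 - <<'E'
from h import *
o=robot.get_obs();print(o['wrist_torque'],o['tool_pos'])
p,d=robot.snapshot("wrist"); cv2.imwrite("pics/w10.png",p[:,:,::-1])
p,d=robot.snapshot("scene"); cv2.imwrite("pics/s10.png",cv2.resize(p[180:250,230:300,::-1],None,fx=8,fy=8,interpolation=cv2.INTER_CUBIC))
p,d=robot.snapshot("top"); cv2.imwrite("pics/t10.png",p[:,:,::-1])
E
```

```text
time: 30.7
tool_pos: [0.5794, -0.1633, 0.0748]
ee_rot: [3.139, 0.0, 1.227]
wrist_force: [-12.3, 4.4, 28.3]
width: 0.0299
[ 1.09546224e+00  3.22415227e+00 -8.05867651e-04] [ 0.57939775 -0.16326171  0.07478213]
```

View pics/s10.png

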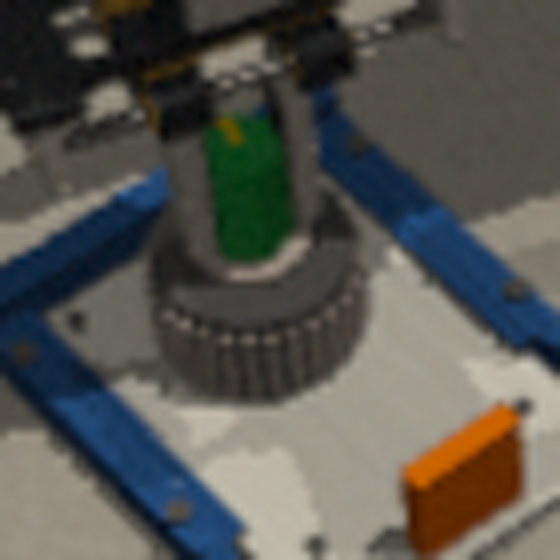

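View pics/w10.png

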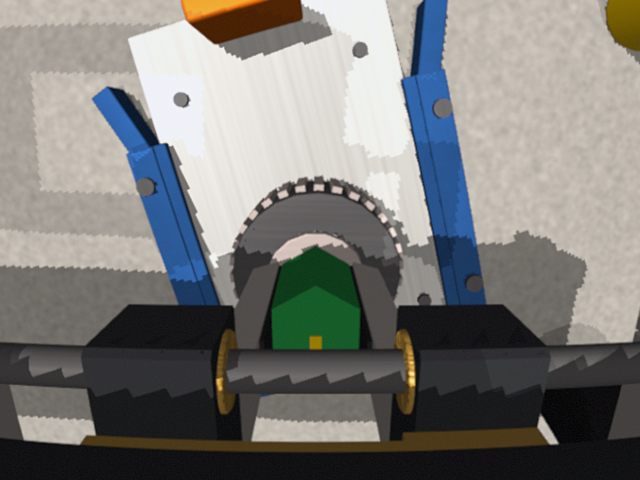

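View pics/t10.png

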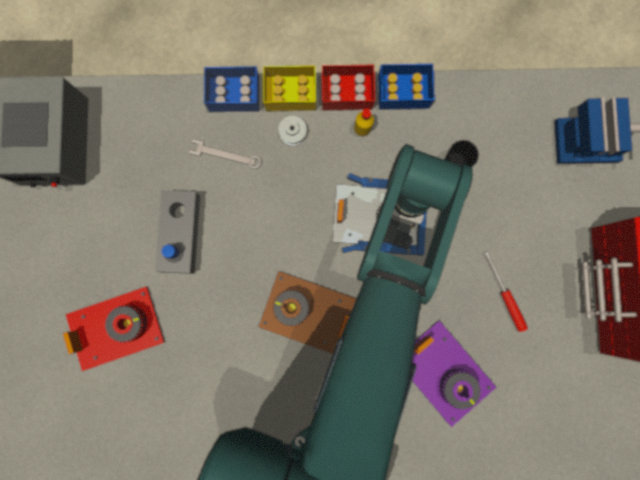

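```bash
python3 -m crank '[[0,0,-0.005,0],[0,0,0,0],[0,0,0,0],[0,0,0,0],[0,0,0,0],[0,0,0,0],[0,0,0,0],[0,0,0,0],[0,0,0,0],[0,0,0,0]]'
python3 - <<'E'
from h import *
print(proj("top",[[.5888,-.0357,.06],[.5955,.0514+.0*1,.01]]))
p=cv2.imread("pics/t10.png"); cv2.imwrite("pics/t10c.png",cv2.resize(p[165:265,325:440],None,fx=6,fy=6,interpolation=cv2.INTER_CUBIC))
E
```

```text
time: 32.1
tool_pos: [0.5794, -0.1632, 0.0748]
ee_rot: [3.139, 0.0, 1.227]
wrist_force: [-11.4, 4.0, 25.6]
width: 0.0295
[[340.91725612 210.0710649 ]
 [303.75134901 211.17077811]]
```

View pics/t10c.png

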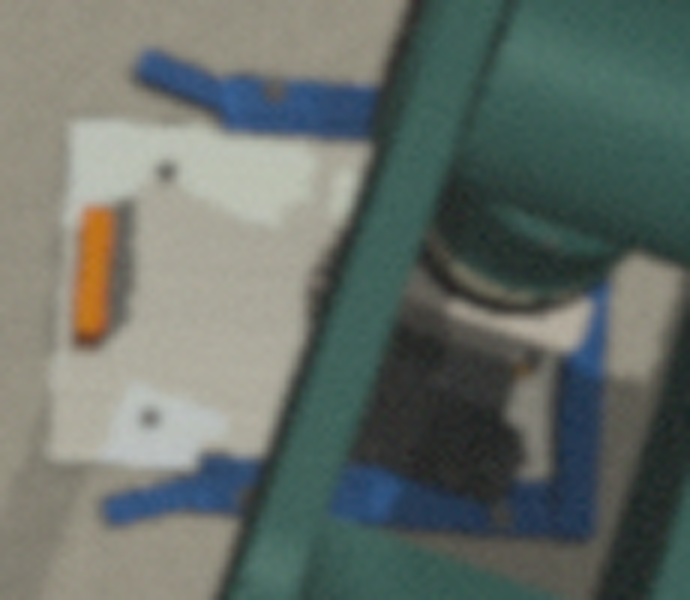

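The handle is at (341,210), exactly where the home position projects, so the tray hasn't moved. The shaft is bottomed with a steady push of about 26 N, so I'm handing in.

```bash
python3 -c "
from bench import robot
print(robot.close_job()); o=robot.get_obs(); print(o['time'],o['tool_pos'],o['wrist_force'])"
```

```text
the job is handed in; nothing more can be done
None
the job is handed in; nothing more can be done
```

I slid the silver tray along the bench into the blue holder until it stopped, with 21 N on it and no further movement. I then put the green keyed shaft in the pulley's bore with its key lined up to the keyway. I handed the job in at about 32 s, still gripping the shaft and pushing down.

- **Shaft:** The key entered the keyway without catching, having been turned to the angle I measured in the camera. The shaft then went down against the spring and stopped at the tool height I had worked out for the collar on the hub (0.0748 m measured, 0.0749 m expected). Pressing harder gave no more movement, and the final push was about 26 N. I judged the collar flush from the height and force, since the gripper hid part of it in the pictures.
- **Tray:** After the insertion the handle was still exactly where the home position puts it in the top camera image.
- **Side load:** The final push also carried about 11–12 N sideways, but nothing moved because of it.
- **Other objects:** The blue-headed shaft, the look-alike trays and the other bench items were not touched, and they looked in place in the last top image.

No check failed. The top camera put the bore about 5 mm away from where the wrist camera and the handle position put it. I used the wrist and handle value, and the shaft went in without contact there.

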